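# Refit the drive sleeve of a spice mill

### The job

The spice mill on the sales table has been cleaned: put its steel drive sleeve (the tall tube with teeth at its lower end) back on the upright spindle under the hopper, keeping hold of it as you slide it over the spindle instead of dropping it on. Turn it until its notches slip over the spindle's cross pin and it goes fully home on the deck, then let go. Leave the plain collar, the two bottles and the jar where they stand.

Things in the scene. Friction and masses are not known exactly. Their poses are not given: they have to be found in the camera images.
- mill: Fixed white table mill; origin on the table, on the spindle axis; z up, -x is its open front (yaw varies). Deck 45 mm high, spanning x -90..130, y -100..160 mm. A 35 mm square column at x 70, y 125 mm carries the hopper over the spindle. A gripper pointing straight down does not fit under the hopper: come in tilted from the open front.
- spout (a point): Centre of the lower end of the hopper's spout, straight above the spindle, 260 mm above the table (215 mm above the deck). The spout is 40 mm in diameter; the steel hopper widens to 124 mm diameter 75 mm higher.
- seat (a point): Centre of the deck's top at the spindle's foot, 45 mm above the table; z up. A dark square steel cross pin, 5.5 mm wide, 6 mm high and 40 mm long, goes level through the spindle, its centre 9 mm above this point. The pin's direction is not measured and differs every time: see it or feel for it. The spindle is geared and stiff to turn.
- spindle_top (a point): Centre of the upright steel spindle's top end, 46 mm above the deck. The spindle is 24 mm in diameter, its top edge bevelled 1.5 mm.
- sleeve: Steel drive sleeve, loose, standing teeth down; origin at the centre of its underside (tooth tips), z up along the bore. 45 mm tall, 46 mm outer diameter, 27 mm bore. Upper 29 mm plain tube; lowest 16 mm six radial teeth 7.5 mm wide, at 0, 60, 120.. deg from its x axis, notches between. Resting on the pin it is about 12 mm too high; notched over it, it stands on the deck. About 0.3 kg.
- collar: Bystander: plain steel collar without teeth, 46 mm outer diameter, 27 mm bore, only 20 mm tall; origin at the centre of its underside.
- bottle_a: Bystander: glass spice bottle with black cap, 38 mm diameter, 110 mm tall; origin at the centre of its underside.
- bottle_b: Bystander: a second such bottle, 38 mm diameter, 110 mm tall; origin at the centre of its underside.
- jar: Bystander: squat glass jar with black lid, 60 mm diameter, 55 mm tall; origin at the centre of its underside.
Things that resemble listed ones, but are neither listed nor needed, are in the scene too. Of the things that look like the sleeve, take the one that is nearest to the robot's base at the start.

How it is judged:
By the outcome, as a careful person would: the job done as asked, in the order asked, and still so for the second after the job is handed in, with the robot touching nothing.
It also fails if it takes over 58 s, if anything falls off the work surface, if the arm or the gripper's body presses on something with over 40 N, if the wrist force passes 120 N, or if a joint passes its speed limit or range.

### The arm

A 6-joint arm with a two-finger parallel gripper is mounted at the origin on the work surface. World frame = base frame: x ahead of the robot, y to its left, z up, the work surface at z = 0. Lengths are in m, angles in rad, forces in N, time in s.
With the tool pointing down it reaches from about 0.35 to 0.85 m from the base axis. Payload 8.1 kg.
Tool frame: the origin (TCP) lies at the very end of the fingers, on their centre line; the grasp point (between the pads) lies 19 mm behind it; z points along the fingers, y is the line along which they close (so a half turn about z gives the same grasp; the last joint's range is limited). The gripper opens to 93 mm and grips with 3 to 60 N. Pads are 15 mm wide; open, the fingers measure 128 mm over their backs; the gripper's body (75 mm by 188 mm) begins 65 mm behind the grasp point.
Start: joints at [1.112, 0.13, 1.488, -0, 1.523, -0.085], TCP at [0.219, 0.559, 0.219] pointing down, gripper open.
Joint ranges: [-2.96, 2.96], [-0.89, 2.26], [0.02, 2.5], [-1.34, 4.48], [0, 2.73], [-2.66, 2.66]. Speed limits (rad/s): [2.39, 2.39, 2.79, 3.14, 3.14, 3.14].

### API

Orientations are given as a rotation vector (axis times angle).
In Python, from plant import manip gives the robot as it stands.
- The arm moves only by the shell command python3 -m inch 'ROWS' [FORCE]. ROWS is JSON, a list of rows, each a list of 7 numbers: the shift along the tool's x, y, z normalised to -1 to 1, where 1 is 500 mm, then the turn, a rotation vector about the tool's x, y, z normalised to -1 to 1, where 1 is 30 degrees, then the opening, from 0 (shut) to 1 (fully open). In form: [[tx, ty, tz, ax, ay, az, gripper], ...]. A call has 1 to 12 rows; each row shifts and turns the commanded pose from where the row before left it, along the tool's axes as they then stand; what a row does not reach is not made up. A row lasts 1/8 s, in which the tool goes at most 62.5 mm and 10.7 degrees, less where a joint would pass 70% of its speed; a pose out of reach is approached as far as the arm can. A call with a number of a shift or a turn outside -1 to 1 is refused whole. A call with a gripper value outside its range is refused whole. The fingers move at their own pace and stop on an object; FORCE is the grip in N (left out, the last holds). Time passes only in rows, so rows that do not move let the fingers close. It gives the time, the measured TCP pose, the force, the opening and the grip force at its end, in the units of the state.
- manip.state(): the state, without advancing time (a new reading comes with each control period).
- manip.snapshot(name): name is "side" or "top" or "wrist"; returns the picture (480x640x3 uint8, red, green, blue); there is no depth.
- manip.camera_params(name): a dict with "fx", "fy", "cx", "cy" (pixels), "origin" and "orientation" of the camera in the world. Camera axes: x right, y down, z forward; pixel columns grow to the right and rows downward; lengths in m; the calibration is good to about 2 mm. A picture is of the moment at which its call begins: read the wrist's pose just before it. camera_params takes no time and is no camera call; for the wrist camera it gives the pose at the moment of the call.
- manip.sign_off(): hands the job in; it is judged then, once.
The state is a dict: "time_s": time; "q": joint angles; "joint_velocities": joint speeds; "tau": joint torques, N m; "ee_pos": TCP position; "tool_rot": TCP orientation; "contact_force": force on the tool from outside, world axes, zero at the start; "moment": the same for the moment, N m; "opening": finger opening in m; "gripper_force": force on a finger pad.
Only numpy, scipy, OpenCV 4.12 (cv2) and the standard library are available. Lean on these libraries where they do the work, as an engineer would, in place of code of your own. Each camera call takes 0.05 s, during which the arm holds its last target. There are 200 camera calls.

## Working session

There is one attempt and no reset: what is moved stays moved. The work goes in short steps, Python scripts to look and compute and a shell command to move; the robot and the scene stay as the last step left them, time stands still between calls to the robot, and variables do not carry over. Pictures are saved under pics/ and viewed, at most 10 in all, crops included, and the job is handed in when it is done.

```bash
ls; mkdir -p pics; python3 - <<'E'
from plant import manip
import cv2,json
s=manip.state();print(s)
for n in("top","side"):
    print(n,manip.camera_params(n))
    cv2.imwrite(f"pics/{n}0.png",manip.snapshot(n)[:,:,::-1])
print(manip.camera_params("wrist"))
E
```

```text
pics
{'time_s': 0.0, 'q': array([ 1.11159401e+00,  1.31138549e-01,  1.48927970e+00,  3.84494354e-05,
        1.52301207e+00, -8.54292454e-02]), 'joint_velocities': array([-0.00034734,  0.00021525, -0.00102915, -0.00176063, -0.00032439,
       -0.00064947]), 'tau': array([-1.58404259e-04, -5.59846902e+01, -4.91754019e+01,  7.67990830e-02,
        3.54353024e-02, -1.34267912e-04]), 'ee_pos': array([0.21880509, 0.55806461, 0.21760074]), 'tool_rot': array([-5.83613601e-01, -3.08636587e+00,  2.76353325e-03]), 'contact_force': array([ 0.8989472 ,  0.41973341, -0.28292579]), 'moment': array([0.06031635, 0.00455126, 0.00582971]), 'gripper_force': 0.0, 'opening': 0.09284604414789792}
top {'fx': 506.1063598234206, 'fy': 506.1063598234206, 'cx': 316.58198886134534, 'cy': 245.70952821506287, 'origin': array([0.37475777, 0.01558094, 1.2302198 ]), 'orientation': array([-2.13124712,  2.11538493, -0.18452434])}
side {'fx': 540.4520801400438, 'fy': 540.4520801400438, 'cx': 317.2859482053508, 'cy': 236.7003204680172, 'origin': array([ 0.13645347, -0.8041121 ,  0.72608294]), 'orientation': array([-2.06358408,  0.47733738, -0.28770286])}
{'fx': 330.3707355019372, 'fy': 330.3707355019372, 'cx': 320.2776450515513, 'cy': 245.22717510634044, 'origin': array([0.15650978, 0.58312658, 0.38329682]), 'orientation': array([2.42126145, 1.65199173, 0.2005088 ])}
```

View pics/top0.png

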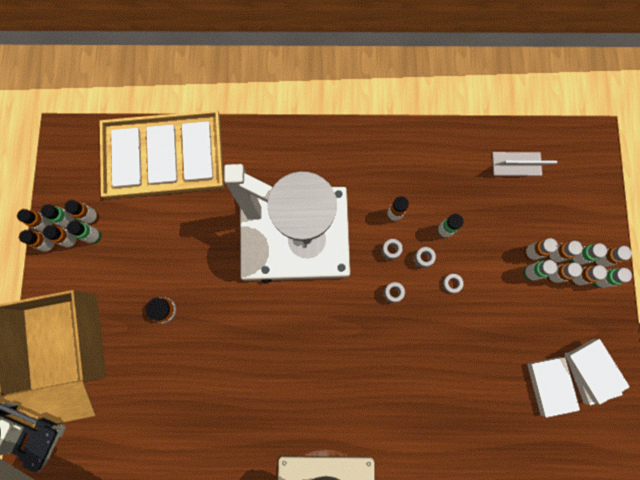

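View pics/side0.png

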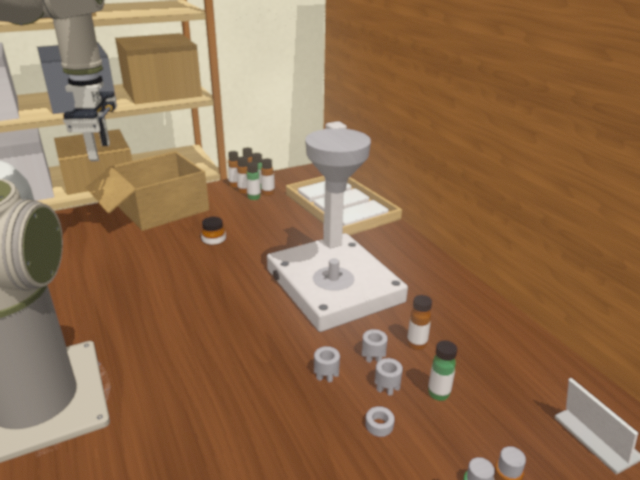

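Top view: ring-shaped candidates are at (392,249), (425,257) and (395,292), all tall and toothed, with the short plain collar at (453,283). (395,292) in top, which is (327,363) in side, looks nearest to the base. I'll check it in an enlarged crop.

```bash
cat > h.py <<'E'
import numpy as np,cv2
from scipy.spatial.transform import Rotation as R
from plant import manip
def ray(c,uv):
    d=np.array([(uv[0]-c['cx'])/c['fx'],(uv[1]-c['cy'])/c['fy'],1.])
    return np.array(c['origin']),R.from_rotvec(c['orientation']).apply(d)
def atz(c,uv,z):
    o,d=ray(c,uv);return o+d*(z-o[2])/d[2]
def tri(*cu):
    A=0;b=0;P=[]
    for c,u in cu:
        o,d=ray(c,u);d=d/np.linalg.norm(d);M=np.eye(3)-np.outer(d,d);A=A+M;b=b+M@o;P.append((o,M))
    x=np.linalg.solve(A,b);return x,[np.linalg.norm(M@(x-o)) for o,M in P]
def proj(c,p):
    q=R.from_rotvec(c['orientation']).inv().apply(np.array(p)-c['origin'])
    return np.array([c['fx']*q[0]/q[2]+c['cx'],c['fy']*q[1]/q[2]+c['cy']])
def crop(im,u,v,w,h,s): return cv2.resize(im[v:v+h,u:u+w],None,fx=s,fy=s,interpolation=cv2.INTER_CUBIC)
E
python3 - <<'E'
from h import *
t=cv2.imread('pics/top0.png');s=cv2.imread('pics/side0.png')
a=np.vstack([np.hstack([crop(t,375,235,100,75,4),crop(s,300,330,100,75,4)]),np.hstack([crop(t,235,210,120,75,4)[:,:400],crop(s,265,230,133,100,3)[:,:399],np.zeros((300,1,3),np.uint8)])])
cv2.imwrite('pics/c1.png',a)
ct,cs=manip.camera_params('top'),manip.camera_params('side')
for n,u in dict(a=(392,249),b=(425,257),c=(395,292),d=(453,283)).items(): print(n,atz(ct,u,.045))
E
```

```text
a [ 0.58469824 -0.15384056  0.045     ]
b [ 0.5660014  -0.23153069  0.045     ]
c [ 0.48260329 -0.15894178  0.045     ]
d [ 0.50472259 -0.29521198  0.045     ]
```

View pics/c1.png

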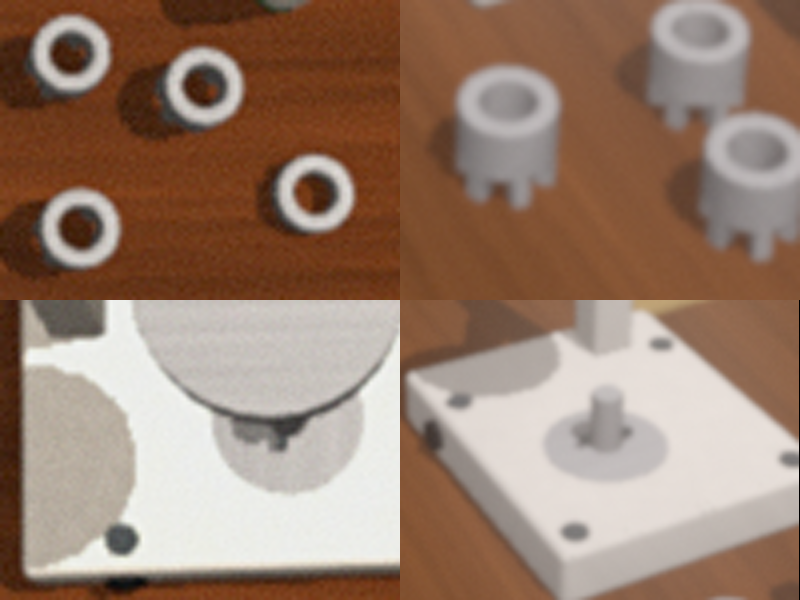

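Top-left: three sleeve rings and the collar. Target ring is at (395,292) in top; its top-rim centre in side is (326.8,355.5), and the teeth are clear. Lower right: spindle top at side (334,261), cross-pin ends at about (325,275.3) and (341,274). The deck's front corners in top are at about (242,278) and (349,275).

```bash
python3 - <<'E'
from h import *
np.set_printoptions(precision=4,suppress=True)
ct,cs=manip.camera_params('top'),manip.camera_params('side')
print('sleeve',tri((ct,(395,292)),(cs,(326.8,355.5))))
# deck corners side
L=[atz(ct,u,.045) for u in((242,277.5),(349,275),(346,188))];print(L)
S=[atz(cs,u,.045) for u in((268,256),(320,315),(404.5,287))];print(S)
print('spindle side z=.091',atz(cs,(334,261),.091))
e=[atz(cs,u,.054) for u in((325,275.3),(341,274))];print(e,np.degrees(np.arctan2(*(e[1]-e[0])[1::-1])),np.linalg.norm(e[0]-e[1]))
print('hopper ctr',atz(ct,(302,206),.36))
for nm,pts in(('top',L),('side',S)):
    m=np.array([[-90,160],[-90,-100],[130,-100]])/1000;w=np.array(pts)[:,:2]
    from scipy.optimize import least_squares
    f=lambda x:(np.array([[np.cos(x[2]),-np.sin(x[2])],[np.sin(x[2]),np.cos(x[2])]])@m.T).T+x[:2]-w
    r=least_squares(lambda x:f(x).ravel(),[.5,0,0]);print(nm,r.x,np.degrees(r.x[2]),r.fun)
print(R.from_rotvec(manip.state()['tool_rot']).as_matrix())
T=R.from_rotvec(manip.state()['tool_rot']);c=manip.camera_params('wrist')
print('cam in tool',T.inv().apply(c['origin']-manip.state()['ee_pos']),(T.inv()*R.from_rotvec(c['orientation'])).as_matrix())
E
```

```text
sleeve (array([ 0.4836, -0.1595,  0.0438]), [np.float64(0.0008925354035115916), np.float64(0.0008925354035115947)])
[array([0.5141, 0.2005, 0.045 ]), array([ 0.5218, -0.0515,  0.045 ]), array([ 0.7345, -0.045 ,  0.045 ])]
[array([0.5126, 0.1939, 0.045 ]), array([ 0.5245, -0.0524,  0.045 ]), array([ 0.7306, -0.0461,  0.045 ])]
spindle side z=.091 [0.6075 0.0473 0.091 ]
[array([0.5905, 0.055 , 0.054 ]), array([0.6244, 0.0444, 0.054 ])] -17.414773260604395 0.035545171259636694
hopper ctr [0.6053 0.0492 0.36  ]
top [0.6064 0.0485 0.0301] 1.7254735060575481 [-0.0025  0.0052 -0.0024 -0.0026  0.0049 -0.0026]
side [0.6054 0.0458 0.0381] 2.1856647510342864 [-0.0032  0.0083 -0.0053 -0.0052  0.0085 -0.0031]
[[-0.931   0.3651 -0.0008]
 [ 0.3651  0.9309 -0.0015]
 [ 0.0001 -0.0017 -1.    ]]
cam in tool [ 0.0672  0.0003 -0.1656] [[ 0.0002 -0.9701 -0.2427]
 [ 1.      0.0003 -0.0006]
 [ 0.0007 -0.2427  0.9701]]
```

Sleeve is at (0.484,-0.160) with its top measured at 0.044 (45 mm expected). Spindle is at about (0.606,0.048), mill yaw about 2°, pin about -17°. All of these match the given sizes. Plan: grasp with a 45° forward tilt. First, move across.

```bash
python3 -m inch '[[-0.0732,-0.0953,0.003,0,0,0,0.8],[-0.0732,-0.0953,0.003,0,0,0,0.8],[-0.0732,-0.0953,0.003,0,0,0,0.8],[-0.0732,-0.0953,0.003,0,0,0,0.8],[-0.0732,-0.0953,0.003,0,0,0,0.8],[-0.0732,-0.0953,0.003,0,0,0,0.8],[-0.0732,-0.0953,0.003,0,0,0,0.8],[-0.0732,-0.0953,0.003,0,0,0,0.8],[-0.0732,-0.0953,0.003,0,0,0,0.8],[-0.0732,-0.0953,0.003,0,0,0,0.8],[-0.0732,-0.0953,0.003,0,0,0,0.8],[-0.0732,-0.0953,0.003,0,0,0,0.8]]' 50
python3 -m inch '[[0,0,0,0,-0.3,0,0.8],[0,0,0,0,-0.3,0,0.8],[0,0,0,0,-0.3,0,0.8],[0,0,0,0,-0.3,0,0.8],[0,0,0,0,-0.3,0,0.8],[0,0,0,0,0,0,0.8]]'
cat >> h.py <<'E'
def pose(psi,th):
    p,t=np.radians([psi,th]);h=np.array([np.cos(p),np.sin(p),0]);u=np.array([0,0,1.])
    z=np.sin(t)*h-np.cos(t)*u;x=-np.cos(t)*h-np.sin(t)*u
    return R.from_matrix(np.array([x,np.cross(z,x),z]).T)
def now():
    s=manip.state();return s['ee_pos'],R.from_rotvec(s['tool_rot']),s
def goto(g,psi,th,back=0):
    "translation (units/0.5m) in current tool axes, then rotation (units 30deg) to put grasp point at g"
    p,T,s=now();G=pose(psi,th);tcp=np.array(g)+G.apply([0,0,.019-back])
    print('shift',T.inv().apply(tcp-p)/.5,'rot',np.degrees((T.inv()*G).as_rotvec())/30)
def ang():
    p,T,s=now();M=T.as_matrix();print('tcp',p,'head',np.degrees(np.arctan2(M[1,2],M[0,2])),'tilt',np.degrees(np.arccos(-M[2,2])),'yz',M[2,1],'grasp',p-.019*M[:,2],'F',s['contact_force'],'open',s['opening'],'t',s['time_s'])
np.set_printoptions(precision=4,suppress=True)
E
python3 - <<'E'
from h import *
ang();print(now()[2]['q'])
c=manip.camera_params('wrist');im=manip.snapshot('wrist')
import pickle;pickle.dump(c,open('w1.pkl','wb'));cv2.imwrite('pics/w1.png',im[:,:,::-1])
E
```

```text
time_s: 1.6
ee_pos: [0.4192, -0.1362, 0.2004]
tool_rot: [0.585, 3.086, 0.0]
contact_force: [1.3, 0.4, 1.0]
opening: 0.0742
gripper_force: 0.0
time_s: 2.35
ee_pos: [0.4942, -0.1509, 0.1886]
tool_rot: [0.454, 2.384, -0.184]
contact_force: [-0.5, -0.1, -0.3]
opening: 0.0744
gripper_force: 0.0
tcp [ 0.4942 -0.1509  0.1886] head -22.37870038019132 tilt 41.42969086941486 yz -0.009196181611319132 grasp [ 0.4825 -0.1461  0.2029] F [-0.5349 -0.0545 -0.3378] open 0.07441910326543143 t 2.35
[-0.4005 -0.8913  2.4926  0.009   0.8173 -1.5983]
```

View pics/w1.png

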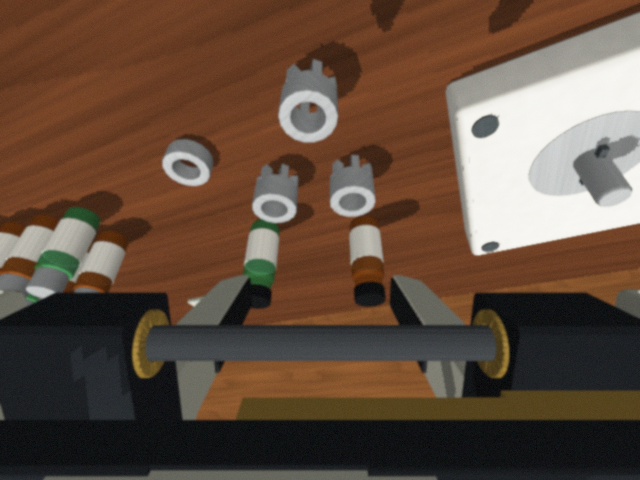

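The wrist view (upside down) shows the target sleeve at (308,115) with teeth near (293,72)-(333,78), the collar at (187,163), and the other two sleeves at (275,190) and (352,185). The spindle is at (605,180) with dark pin ends near (602,151) and (583,181). The arm is at its q2/q3 limits here, so I'll ease down and forward to leave them. I'll enlarge both spots for the angles.

```bash
python3 - <<'E'
from h import *
im=cv2.imread('pics/w1.png')
a=np.hstack([crop(im,270,50,80,100,5),crop(im,540,120,80,100,5)])
for i in range(0,100,10): cv2.line(a,(0,i*5),(6,i*5),(0,255,0),1)
cv2.imwrite('pics/c2.png',a)
E
```

```text
(no output)
```

View pics/c2.png

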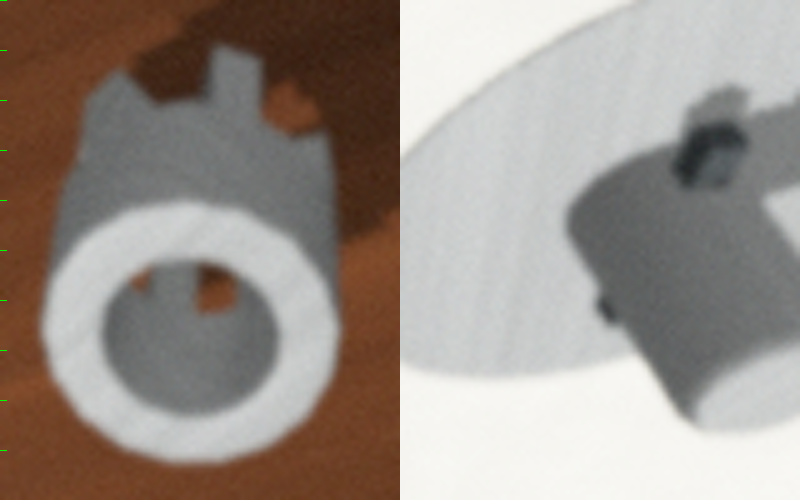

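```bash
sed -i "s/print('tcp',p/print('q',s['q'],'tcp',p/" h.py; for i in 1; do python3 -m inch '[[0.05,0,0.05,0,0,0,0.8],[0.05,0,0.05,0,0,0,0.8]]'; done; python3 -c "
from h import *
ang()"
```

```text
time_s: 2.65
ee_pos: [0.5124, -0.156, 0.1317]
tool_rot: [0.461, 2.399, -0.187]
contact_force: [0.5, 0.4, -0.1]
opening: 0.0744
gripper_force: 0.0
q [-0.3854 -0.7017  2.4935 -0.0137  0.6424 -1.5689] tcp [ 0.5124 -0.156   0.1317] head -22.806929100490326 tilt 40.539246502691924 yz -0.012164564353672566 grasp [ 0.5011 -0.1512  0.1462] F [ 0.5253  0.3933 -0.0616] open 0.0743852972154274 t 2.65
```

```bash
python3 - <<'E'
from h import *
import pickle;c=pickle.load(open('w1.pkl','rb'))
ct,cs=manip.camera_params('top'),manip.camera_params('side')
ring=(270+191/5,50+332/5)
print('ring',atz(c,ring,.0445),tri((ct,(395,292)),(cs,(326.8,355.5)),(c,ring)))
O=tri((ct,(395,292)),(cs,(326.8,355.5)),(c,ring))[0];O[2]=0
f=lambda r,a,z,t=0:proj(c,O+[r*np.cos(a)-t*np.sin(a),r*np.sin(a)+t*np.cos(a),z])
print('ring chk',proj(c,O+[0,0,.045]),ring)
for a in range(-180,180,10):
    A=np.radians(a);print(a,[((f(23e-3,A,0,t)-[270,50])*5).round() for t in(-.00375,.00375)],((f(13.5e-3,A,0)-[270,50])*5).round())
print('spindle cands')
for u in((602.4,152),(581.4,181.6)): print(atz(c,u,.054))
sp=[.6064,.0475]
print(proj(c,sp+[.091]),proj(c,sp+[.045]))
# planar kinematics fit
from scipy.optimize import least_squares
Q=[(.1311,1.4893,1.5230,.5995,.2176),(-.8913,2.4926,.8173,np.hypot(.4942,.1509),.1886),(-.7017,2.4935,.6424,np.hypot(.5124,.156),.1317)]
def res(x):
    a,d,A,B,C,o=x;o=[]
    for q2,q3,q5,r,z in Q:
        s=q2+q3;e=s+q5
        o+=[a+A*np.sin(q2)+B*np.sin(s)+C*np.sin(e)-r,d+A*np.cos(q2)+B*np.cos(s)+C*np.cos(e)-z]
    return o
r=least_squares(res,[0,.3,.4,.4,.3,0]);print(r.x,r.fun)
E
```

```text
ring [ 0.4826 -0.1576  0.0445] (array([ 0.4838, -0.1588,  0.0429]), [np.float64(0.0010562449747636648), np.float64(0.0010567384699957038), np.float64(0.0007396746334463487)])
ring chk [307.2804 118.5491] (308.2, 116.4)
-180 [array([159.,  42.]), array([116.,  59.])] [162. 106.]
-170 [array([135.,  49.]), array([96., 75.])] [149. 113.]
-160 [array([113.,  61.]), array([80., 93.])] [138. 121.]
-150 [array([94., 77.]), array([ 68., 114.])] [129. 132.]
-140 [array([78., 96.]), array([ 60., 136.])] [122. 143.]
-130 [array([ 67., 117.]), array([ 57., 159.])] [117. 156.]
-120 [array([ 59., 139.]), array([ 57., 183.])] [115. 169.]
-110 [array([ 56., 163.]), array([ 62., 205.])] [115. 183.]
-100 [array([ 58., 186.]), array([ 71., 227.])] [118. 196.]
-90 [array([ 63., 209.]), array([ 83., 247.])] [123. 209.]
-80 [array([ 72., 230.]), array([ 98., 264.])] [130. 220.]
-70 [array([ 85., 249.]), array([115., 279.])] [138. 231.]
-60 [array([100., 266.]), array([135., 290.])] [149. 239.]
-50 [array([118., 281.]), array([156., 299.])] [160. 246.]
-40 [array([138., 292.]), array([178., 304.])] [173. 2
[... 726 characters left out ...]
, array([316., 111.])] [270. 152.]
100 [array([325., 129.]), array([301.,  90.])] [263. 140.]
110 [array([314., 107.]), array([284.,  72.])] [255. 129.]
120 [array([299.,  87.]), array([263.,  57.])] [244. 119.]
130 [array([281.,  70.]), array([239.,  47.])] [232. 111.]
140 [array([259.,  56.]), array([214.,  40.])] [219. 105.]
150 [array([235.,  45.]), array([188.,  38.])] [205. 102.]
160 [array([210.,  39.]), array([163.,  41.])] [190. 101.]
170 [array([184.,  38.]), array([138.,  48.])] [176. 102.]
spindle cands
[0.5926 0.0526 0.054 ]
[0.6246 0.0446 0.054 ]
[612.1179 198.7803] [585.7359 158.7696]
[0.096  0.2086 0.2499 0.4721 0.2161 0.    ] [ 0.0003 -0.0007 -0.0003  0.0006  0.0001  0.0001]
```

Teeth sit at about 20° (mod 60); the pin is at about -14 to -17°, so the sleeve must turn about -6°. A kinematic fit shows that an oblique heading of about +22° with 40° tilt stays clear of the q3 limit and leaves about +16° at the mill, away from the column. I'll hover there first.

```bash
python3 -c "
from h import *
goto([.4838,-.1588,.132],22,40)"
```

```text
shift [ 0.0441 -0.0094  0.0001] rot [-0.9646  0.008  -1.1046]
```

```bash
python3 -m inch '[[0,0,0,-0.193,0,-0.221,0.75],[0,0,0,-0.193,0,-0.221,0.75],[0,0,0,-0.193,0,-0.221,0.75],[0,0,0,-0.193,0,-0.221,0.75],[0,0,0,-0.193,0,-0.221,0.75],[0,0,0,0,0,0,0.75]]'; python3 -c "
from h import *
ang();goto([.4838,-.1588,.132],22,40)"
```

```text
time_s: 3.4
ee_pos: [0.5204, -0.1248, 0.1457]
tool_rot: [-0.238, 2.495, 0.071]
contact_force: [0.4, -0.2, 0.7]
opening: 0.0697
gripper_force: 0.0
q [-0.654  -0.5272  2.3313  0.5682  0.9596 -2.6578] tcp [ 0.5204 -0.1248  0.1457] head 10.386447725302894 tilt 36.4627943917247 yz -0.00550055595778369 grasp [ 0.5093 -0.1269  0.1609] F [ 0.3736 -0.2381  0.7274] open 0.0697468074012089 t 3.4
shift [ 0.0825 -0.0479  0.0095] rot [-0.239  -0.1186 -0.2865]
```

q6 hits its limit this way round. With the 60° tooth symmetry, a heading of about -54° at pickup gives about 0° at the mill, so I'll turn the other way after shifting clear of the hopper.

```bash
python3 -c "
from h import *
p,T,s=now();print(T.inv().apply([-.05,-.06,.02])/.5);G=pose(-54,38);print(np.degrees((T.inv()*G).as_rotvec())/30)"
```

```text
[ 0.0737 -0.0993 -0.1035]
[ 1.2997 -0.0397  1.7258]
```

```bash
python3 -m inch '[[0.037,-0.05,-0.052,0,0,0,0.75],[0.037,-0.05,-0.052,0,0,0,0.75],[0,0,0,0.186,-0.006,0.246,0.75],[0,0,0,0.186,-0.006,0.246,0.75],[0,0,0,0.186,-0.006,0.246,0.75],[0,0,0,0.186,-0.006,0.246,0.75],[0,0,0,0.186,-0.006,0.246,0.75],[0,0,0,0.186,-0.006,0.246,0.75],[0,0,0,0.186,-0.006,0.246,0.75],[0,0,0,0,0,0,0.75]]'; python3 -c "
from h import *
ang();goto([.4838,-.1588,.132],-54,38)"
```

```text
time_s: 4.65
ee_pos: [0.4748, -0.1585, 0.1679]
tool_rot: [0.966, 2.373, -0.37]
contact_force: [-1.0, 0.7, -0.1]
opening: 0.0698
gripper_force: 0.0
q [-0.134  -0.608   2.3337 -0.4808  0.9789 -0.7487] tcp [ 0.4748 -0.1585  0.1679] head -48.9193834268024 tilt 35.60414502931236 yz -0.04672043280728591 grasp [ 0.4675 -0.1502  0.1834] F [-1.0199  0.6738 -0.1429] open 0.06984784568685871 t 4.65
shift [0.0293 0.0136 0.1035] rot [ 0.1047 -0.0757  0.289 ]
```

```bash
python3 -m inch '[[0.015,0.007,0.05,0,0,0,0.75],[0.015,0.007,0.05,0,0,0,0.75],[0,0,0,0.105,-0.076,0.289,0.75],[0,0,0,0,0,0,0.75]]'; python3 - <<'E'
from h import *
import pickle
ang();goto([.4838,-.1588,.132],-54,38)
c=manip.camera_params('wrist');im=manip.snapshot('wrist')
pickle.dump(c,open('w2.pkl','wb'));cv2.imwrite('pics/w2.png',im[:,:,::-1])
print(proj(c,[.4838,-.1588,.045]))
E
```

```text
time_s: 5.15
ee_pos: [0.4889, -0.1684, 0.1176]
tool_rot: [1.13, 2.261, -0.394]
contact_force: [-0.0, -0.1, 0.2]
opening: 0.0696
gripper_force: 0.0
q [-0.0955 -0.4332  2.3325 -0.6363  0.8752 -0.4143] tcp [ 0.4889 -0.1684  0.1176] head -53.70432578939201 tilt 37.704746839824246 yz -0.006528118216039547 grasp [ 0.4821 -0.159   0.1326] F [-0.0014 -0.1228  0.223 ] open 0.06957703329169743 t 5.15
shift [-0.0008  0.0029  0.0021] rot [ 0.0061 -0.0098  0.0282]
[323.5473 185.6922]
```

View pics/w2.png

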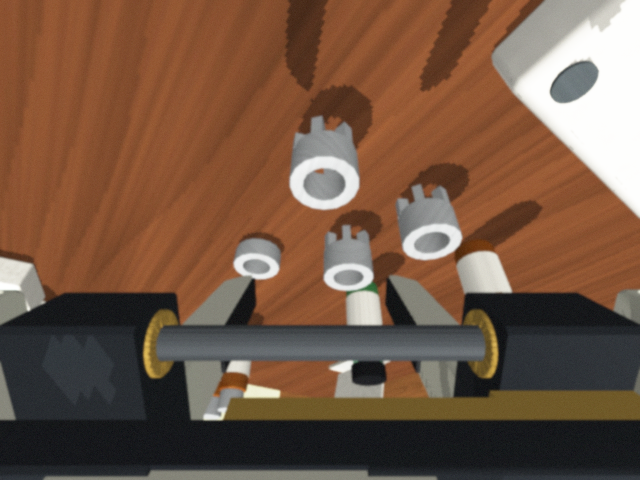

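The ring centre is at (324,183), predicted (323.5,185.7), so the position holds. Teeth are at (317,122), (343,130) and (299,140). Straight down now, then close.

```bash
python3 -c "
from h import *
goto([.4838,-.1588,.032],-54,38)"
python3 -m inch '[[-0.001,0.003,0.002,0.006,-0.01,0.028,0.75],[0.0308,0,0.0394,0,0,0,0.75],[0.0308,0,0.0394,0,0,0,0.75],[0.0308,0,0.0394,0,0,0,0.75],[0.0308,0,0.0394,0,0,0,0.75],[0,0,0,0,0,0,0.75]]'; python3 -c "
from h import *
ang();goto([.4838,-.1588,.032],-54,38)"
```

```text
shift [0.1228 0.0036 0.161 ] rot [ 0.0085 -0.0092  0.0333]
time_s: 5.95
ee_pos: [0.4903, -0.1686, 0.0164]
tool_rot: [1.148, 2.247, -0.396]
contact_force: [-0.5, 0.4, 0.6]
opening: 0.0696
gripper_force: 0.0
q [-0.0889 -0.1837  2.3635 -0.8412  0.6739 -0.1153] tcp [ 0.4903 -0.1686  0.0164] head -54.19090810038951 tilt 37.984029264699856 yz -0.0005177904453771143 grasp [ 0.4835 -0.1591  0.0314] F [-0.4845  0.3866  0.6421] open 0.06956355536712991 t 5.95
shift [-0.0007  0.001  -0.0011] rot [-0.0039 -0.0005 -0.0034]
```

```bash
python3 -m inch '[[0,0,0,0,0,0,0.4],[0,0,0,0,0,0,0.3],[0,0,0,0,0,0,0.3],[0,0,0,0,0,0,0.3],[0,0,0,0,0,0,0.3]]' 50; python3 -m inch '[[-0.0308,0,-0.0394,0,0,0,0.3],[-0.0308,0,-0.0394,0,0,0,0.3],[-0.0308,0,-0.0394,0,0,0,0.3],[-0.0308,0,-0.0394,0,0,0,0.3],[-0.0308,0,-0.0394,0,0,0,0.3],[0,0,0,0,0,0,0.3]]'; python3 - <<'E'
from h import *
import pickle
ang();
c=manip.camera_params('wrist');cs=manip.camera_params('side');p,T,s=now()
im=manip.snapshot('wrist')[:,:,::-1];si=manip.snapshot('side')[:,:,::-1]
pickle.dump((c,p,T),open('w3.pkl','wb'));cv2.imwrite('pics/w3.png',im);cv2.imwrite('pics/s3.png',si)
g=p-.019*T.as_matrix()[:,2];u=proj(cs,g).astype(int);w=proj(c,g).astype(int);print(u,w)
cv2.imwrite('pics/c3.png',np.hstack([crop(si,u[0]-50,u[1]-50,100,100,4),crop(im,w[0]-50,w[1]-50,100,100,4)]))
E
```

```text
time_s: 6.58
ee_pos: [0.4929, -0.1687, 0.0195]
tool_rot: [1.149, 2.24, -0.393]
contact_force: [-4.0, 0.9, 7.9]
opening: 0.0453
gripper_force: 50.0
time_s: 7.32
ee_pos: [0.4927, -0.1684, 0.1452]
tool_rot: [1.15, 2.238, -0.39]
contact_force: [-0.5, -0.5, -4.0]
opening: 0.0453
gripper_force: 50.0
q [-0.088  -0.4663  2.3057 -0.6224  0.9243 -0.4226] tcp [ 0.4927 -0.1684  0.1452] head -53.748441255387945 tilt 38.270117262185714 yz 0.0066501804276188625 grasp [ 0.4857 -0.1589  0.1601] F [-0.4959 -0.5303 -4.0084] open 0.04526201495869159 t 7.325
[328 303] [320 307]
```

View pics/c3.png

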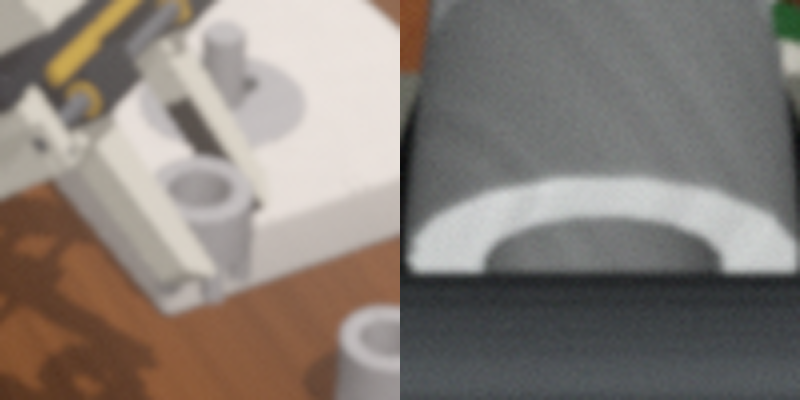

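The sleeve is held upright between the pads (opening 45.3 mm against 46 mm diameter), and it's clear of the table. Next, raise and turn to heading 0.

```bash
python3 -c "
from h import *
p,T,s=now();print(np.degrees((T.inv()*pose(0,38)).as_rotvec())/30)"
python3 -m inch '[[-0.037,0,-0.047,0,0,0,0.3],[0,0,0,-0.17,0,-0.217,0.3],[0,0,0,-0.17,0,-0.217,0.3],[0,0,0,-0.17,0,-0.217,0.3],[0,0,0,-0.17,0,-0.217,0.3],[0,0,0,-0.17,0,-0.217,0.3],[0,0,0,-0.17,0,-0.217,0.3],[0,0,0,0,0,0,0.3]]'; python3 -c "
from h import *
ang();goto([.52,.048,.170],0,38)"
```

```text
[-1.1101  0.0055 -1.4277]
time_s: 8.43
ee_pos: [0.4871, -0.169, 0.1662]
tool_rot: [0.267, 2.484, -0.078]
contact_force: [0.8, 0.1, -4.8]
opening: 0.0456
gripper_force: 50.0
q [-0.6138 -0.7708  2.439   0.3151  0.8945 -2.0957] tcp [ 0.4871 -0.169   0.1662] head -11.479695348321195 tilt 36.98011843585338 yz 0.008113127580022576 grasp [ 0.4759 -0.1667  0.1814] F [ 0.8427  0.1287 -4.7564] open 0.045614153380462465 t 8.425
shift [0.0186 0.4429 0.0185] rot [-0.2332 -0.0323 -0.3294]
```

```bash
python3 -m inch '[[0.005,0.11,0.005,0,0,0,0.3],[0.005,0.11,0.005,0,0,0,0.3],[0.005,0.11,0.005,0,0,0,0.3],[0.004,0.11,0.004,0,0,0,0.3],[0,0,0,-0.117,-0.016,-0.165,0.3],[0,0,0,-0.117,-0.016,-0.165,0.3],[0,0,0,0,0,0,0.3]]'; python3 - <<'E'
from h import *
import pickle
ang();goto([.52,.048,.170],0,38)
c=manip.camera_params('wrist');p,T,s=now()
im=manip.snapshot('wrist')[:,:,::-1]
pickle.dump((c,p,T),open('w4.pkl','wb'));cv2.imwrite('pics/w4.png',im)
M=T.as_matrix();O=p-.019*M[:,2]-[0,0,.033]
print('bottom',proj(c,O),'top',proj(c,O+[0,0,.045]),'spindle',proj(c,[.6064,.0475,.091]),proj(c,[.6064,.0475,.045]))
cv2.imwrite('pics/c4.png',crop(im,210,60,220,165,3.6))
E
```

```text
time_s: 9.3
ee_pos: [0.5313, 0.048, 0.1554]
tool_rot: [-0.001, 2.477, -0.0]
contact_force: [0.2, -0.6, -3.7]
opening: 0.0452
gripper_force: 50.0
q [-0.0108 -0.7052  2.4318  0.0099  0.7503 -1.5872] tcp [0.5313 0.048  0.1554] head 0.009521782668385844 tilt 38.09099338526066 yz -0.00038395174736289244 grasp [0.5196 0.048  0.1703] F [ 0.1544 -0.5993 -3.6512] open 0.0452477951802944 t 9.3
shift [-0.0002 -0.0001  0.0011] rot [0.0002 0.003  0.0014]
bottom [319.7329 251.959 ] top [319.5392 330.7151] spindle [319.2542 269.6453] [319.3972 227.9472]
```

View pics/c4.png

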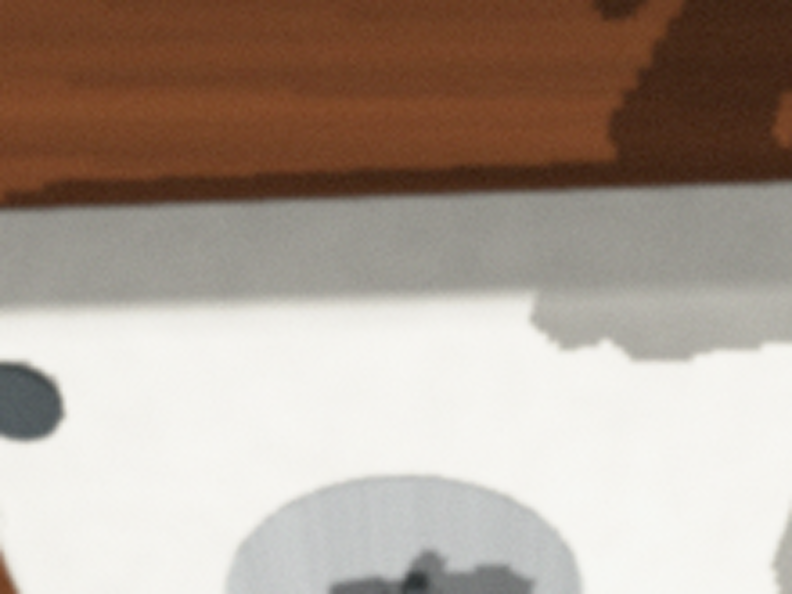

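The deck disc is centred near column 322, and the pin's front end is at about (325,221). The crop stops too high, so I'll re-crop the same image lower to include the teeth.

```bash
python3 - <<'E'
from h import *
im=cv2.imread('pics/w4.png')
cv2.imwrite('pics/c5.png',crop(im,255,200,130,100,6))
E
```

```text
(no output)
```

View pics/c5.png

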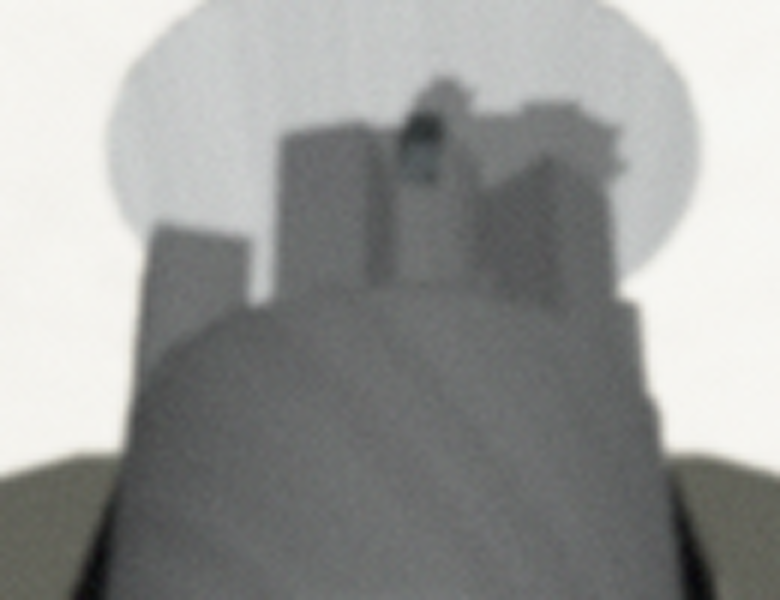

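Readings from this crop (pixel = 255+x/6, 200+y/6): tooth-tip corners are A (150,228)/(250,240), B (280,132)/(368,122) and C (548,155)/(612,190). The top edge of the pin's end face is at about (420,147), and the deck disc spans x 108 to 700, widest at y about 145. Next, a fit.

```bash
python3 - <<'E'
from h import *
import pickle
from scipy.optimize import least_squares
c,p,T=pickle.load(open('w4.pkl','rb'))
px=lambda x,y:np.array([255+x/6,200+y/6])
obs=[(240,1,150,228),(240,-1,250,240),(180,1,280,132),(180,-1,368,122),(120,1,548,155),(120,-1,612,190)]
def P(x):
    out=[]
    for base,sg,u,v in obs:
        a=np.radians(base)+x[0];t=-sg*.00375*-1 if 0 else sg*.00375
        out.append((base,t,a,px(u,v)))
    return out
def res(x,sgn):
    e=[]
    for base,sg,u,v in obs:
        a=np.radians(base)+x[0];t=sgn*sg*.00375;r=.0227
        e+=list(proj(c,np.array([x[1],x[2],x[3]])+[r*np.cos(a)-t*np.sin(a),r*np.sin(a)+t*np.cos(a),0])-px(u,v))
    e+=[(x[3]-.137)*300, (x[1]-.5196)*300]
    return np.array(e)
for sgn in(1,-1):
    r=least_squares(res,[np.radians(13),.52,.048,.137],args=(sgn,));print(sgn,np.degrees(r.x[0]),r.x[1:],r.fun.round(1))
e=atz(c,px(420,147),.057);d=atz(c,px(404,147),.045);print('pin end',e,'disc',d)
for sp in([.6064,.0475],d[:2],[.607,.0490]):
    v=e[:2]-sp;print(np.linalg.norm(v),np.degrees(np.arctan2(-v[1],-v[0])))
E
```

```text
1 16.538538136233075 [0.5295 0.0502 0.1255] [  4.1   6.3 -10.6  -3.7   3.4   0.5   2.   -0.5   1.1  -1.3  -0.3  -0.9
  -3.4   3. ]
-1 19.930239679331386 [0.5341 0.0509 0.1214] [  7.7  -0.7 -10.2   5.   15.7  -1.9 -11.6   2.9   9.1   3.4 -11.1  -8.1
  -4.7   4.4]
pin end [0.588  0.0523 0.057 ] disc [0.6016 0.0502 0.045 ]
0.01900238503767366 -14.763981814139392
0.013756722451700057 -9.060455127111856
0.019267149493057037 -9.990406849282628
```

```bash
python3 - <<'E'
from h import *
import pickle
from scipy.optimize import least_squares
c,p,T=pickle.load(open('w4.pkl','rb'))
px=lambda x,y:np.array([255+x/6,200+y/6])
obs=[(240,-1,.023,150,228),(240,-1,.0135,250,240),(180,1,.0227,280,132),(180,-1,.0227,368,122),(120,1,.0227,548,155),(120,-1,.0227,612,190)]
def res(x,k):
    e=[]
    for base,sg,r,u,v in obs:
        a=np.radians(base)+x[0];t=sg*.00375
        e+=list(proj(c,np.array([x[1],x[2],x[3]])+[r*np.cos(a)-t*np.sin(a),r*np.sin(a)+t*np.cos(a),0])-px(u,v))
    return np.array(e+[(x[3]-.137)*k, (x[1]-.5196)*k])
for k in(30,1000):
    r=least_squares(res,[np.radians(13),.52,.048,.137],args=(k,));print(np.degrees(r.x[0]),r.x[1:],r.fun.round(1))
E
```

```text
15.278880452297457 [0.5197 0.0484 0.1347] [-0.1 -0.8  1.   0.1 -0.5  0.6 -0.6 -0.3  0.7 -0.3 -0.3  0.7 -0.1  0. ]
15.291811009301636 [0.5187 0.0484 0.1356] [-0.4 -0.6  0.8  0.3 -0.6  0.7 -0.6 -0.3  0.9 -0.2  0.   0.8 -1.4 -0.9]
```

The fit is excellent: teeth at 15.3°, sleeve axis on the grasp axis, bottom 35.6 mm below the grasp point. The target is about 15.5° (pin about -14.5°). Lower a little for spout clearance, then advance over the spindle.

```bash
python3 -m inch '[[0.031,0,0.039,0,0,0,0.3],[-0.0457,0,0.0357,0,0,0,0.3],[-0.0457,0,0.0357,0,0,0,0.3],[-0.0457,0,0.0357,0,0,0,0.3],[0,0,0,0,0,0,0.3]]' 60; python3 - <<'E'
from h import *
ang();goto([.6065,.0478,.1356-.004],0,38)
si=manip.snapshot('side')[:,:,::-1];cs=manip.camera_params('side')
p,T,s=now();O=p-.019*T.as_matrix()[:,2]-[0,0,.0356]
u=proj(cs,O);print(u,proj(cs,[.6065,.0478,.091]))
cv2.imwrite('pics/s5.png',si);u=u.astype(int)
cv2.imwrite('pics/c6.png',crop(si,u[0]-65,u[1]-60,130,100,6))
print(u-[65,60])
E
```

```text
time_s: 9.98
ee_pos: [0.6202, 0.0481, 0.1318]
tool_rot: [0.001, 2.476, -0.001]
contact_force: [-0.4, -0.4, -4.4]
opening: 0.045
gripper_force: 60.0
q [-0.0076 -0.3192  2.2245  0.0076  0.5708 -1.5828] tcp [0.6202 0.0481 0.1318] head -0.05155811255044597 tilt 38.13640334061593 yz -0.0002319285909878792 grasp [0.6084 0.0481 0.1468] F [-0.404  -0.395  -4.4319] open 0.044982613106584114 t 9.975
shift [ 0.0219 -0.0005  0.0215] rot [-0.0011  0.0045 -0.0006]
[333.9497 253.0712] [333.4744 260.9961]
[268 193]
```

```bash
python3 - <<'E'
from h import *
g=cv2.imread('pics/s5.png').mean(2)
for v in(230,236,242,262,264,266,268):print(v,g[v,308:360].astype(int))
E
```

```text
230 [ 80  79  78  81  84  86  87  86  86  88  87  87  89  88  90  90  91  91
  92  90  90  89  88  91 100 118 142 161 175 178 175 171 167 171 180 183
 182 181 180 178 174 171 165 160 159 159 158 157 156 154 151 150]
236 [ 81  82  84  87  86  88  93 100 102  97  92  91  96 100  99  91  88  90
  98 120 145 163 173 175 172 171 175 179 181 184 184 184 183 181 179 181
 187 200 215 218 211 196 168 139 118 109 109 107 108 109 109 110]
242 [108 117 122 128 130 125 109  95  86  85  86  90  96 114 141 166 175 176
 170 166 169 178 183 184 184 184 183 182 183 182 181 180 181 181 181 181
 186 196 209 215 209 197 188 184 184 187 189 190 183 164 137 118]
262 [186 182 175 172 171 173 173 172 174 174 174 175 175 179 187 203 214 220
 223 216 194 162 146 145 147 148 148 147 147 149 164 193 217 224 226 226
 226 226 227 227 227 227 227 227 227 227 227 227 227 227 227 227]
264 [209 193 178 172 173 172 173 174 175 174 175 176 175 175 175 177 182 191
 201 203 185 152 137 138 140 142 142 143 146 152 167 194 217 225 226 226
 227 227 228 228 229 228 228 228 228 227 227 227 227 227 228 227]
266 [189 180 174 172 173 173 174 176 181 188 190 186 179 176 173 170 169 168
 167 163 152 138 135 136 139 142 147 152 156 159 173 194 214 221 223 225
 226 227 228 228 228 228 228 227 227 227 227 226 226 226 227 227]
268 [174 174 173 173 173 173 174 179 193 207 211 207 194 179 163 153 147 146
 146 141 135 133 135 139 147 152 157 160 161 159 164 178 192 199 202 207
 212 217 220 224 226 226 227 227 227 228 228 227 226 227 227 228]
```

```bash
python3 -m inch '[[0.0115,-0.0006,0.0115,0,0.004,0,0.3],[0.0115,-0.0004,0.0115,0,0,0,0.3],[0,0,0,0,0,0,0.3]]'; python3 -c "
from h import *
ang();goto([.607,.0477,.1296],0,38)"
```

```text
time_s: 10.4
ee_pos: [0.6157, 0.0478, 0.1145]
tool_rot: [-0.006, 2.479, -0.0]
contact_force: [0.1, -0.4, -4.0]
opening: 0.0453
gripper_force: 60.0
q [-0.0101 -0.3035  2.2455  0.0144  0.5374 -1.5956] tcp [0.6157 0.0478 0.1145] head 0.1079210019357151 tilt 37.94538773254145 yz -0.0018336443780000008 grasp [0.604  0.0477 0.1295] F [ 0.1464 -0.3986 -3.9732] open 0.04532312734219241 t 10.4
shift [-0.0049 -0.0001  0.0036] rot [ 0.0022 -0.0018  0.0085]
```

```bash
python3 -m inch '[[-0.0049,0,0.0036,0,0,0,0.3],[0.0025,0,0.0032,0,0,0,0.3],[0.0025,0,0.0032,0,0,0,0.3],[0.0025,0,0.0032,0,0,0,0.3],[0,0,0,0,0,0,0.3]]'; python3 -c "
from h import *
ang();print(now()[2]['moment'])"
```

```text
time_s: 11.02
ee_pos: [0.6199, 0.0478, 0.1098]
tool_rot: [-0.007, 2.478, -0.0]
contact_force: [-0.4, -0.3, -3.8]
opening: 0.0453
gripper_force: 60.0
q [-0.0101 -0.2818  2.2389  0.0152  0.5207 -1.597 ] tcp [0.6199 0.0478 0.1098] head 0.12621162265299074 tilt 38.0389030277246 yz -0.0020679439281231127 grasp [0.6081 0.0478 0.1248] F [-0.3846 -0.3252 -3.7819] open 0.045272757675643115 t 11.025
[ 0.0159  0.7041 -0.0224]
```

```bash
python3 -m inch '[[0.0025,0,0.0032,0,0,0,0.3],[0.0025,0,0.0032,0,0,0,0.3],[0.0025,0,0.0032,0,0,0,0.3],[0,0,0,0,0,0,0.3]]'; python3 -c "
from h import *
ang();print(now()[2]['moment'])"
```

```text
time_s: 11.52
ee_pos: [0.62, 0.0479, 0.1039]
tool_rot: [-0.007, 2.477, -0.0]
contact_force: [1.3, 1.0, -4.2]
opening: 0.0454
gripper_force: 60.0
q [-0.01   -0.2706  2.2423  0.0158  0.5057 -1.5976] tcp [0.62   0.0479 0.1039] head 0.13857537453116361 tilt 38.06073404095551 yz -0.001997999160590747 grasp [0.6083 0.0479 0.1189] F [ 1.3407  1.0229 -4.1827] open 0.045425475689894836 t 11.525
[0.3044 0.6224 0.1181]
```

The sleeve is on the spindle with negligible side force. Continue down towards the pin (its top is at 0.057).

```bash
python3 -m inch '[[0.0037,0,0.0047,0,0,0,0.3],[0.0037,0,0.0047,0,0,0,0.3],[0.0037,0,0.0047,0,0,0,0.3],[0.0037,0,0.0047,0,0,0,0.3],[0.0037,0,0.0047,0,0,0,0.3],[0.0037,0,0.0047,0,0,0,0.3],[0,0,0,0,0,0,0.3]]'; python3 -c "
from h import *
ang();print(now()[2]['moment'])"
```

```text
time_s: 12.4
ee_pos: [0.62, 0.0479, 0.0859]
tool_rot: [-0.007, 2.477, -0.0]
contact_force: [3.9, 3.4, -4.9]
opening: 0.0452
gripper_force: 60.0
q [-0.01   -0.2356  2.2516  0.0173  0.4614 -1.5993] tcp [0.62   0.0479 0.0859] head 0.14312024891993735 tilt 38.05952394231454 yz -0.0019297823425110491 grasp [0.6083 0.0479 0.1008] F [ 3.945   3.379  -4.8635] open 0.04516763294590234 t 12.4
[0.6557 0.3062 0.465 ]
```

```bash
python3 -m inch '[[-0.001,0.0016,0.0008,0,0,0,0.3],[0.0025,0,0.0032,0,0,0,0.3],[0.0025,0,0.0032,0,0,0,0.3],[0,0,0,0,0,0,0.3]]'; python3 -c "
from h import *
ang();print(now()[2]['moment'])"; python3 -m inch '[[0.0025,0,0.0032,0,0,0,0.3],[0.0025,0,0.0032,0,0,0,0.3],[0.0025,0,0.0032,0,0,0,0.3],[0,0,0,0,0,0,0.3]]'; python3 -c "
from h import *
ang();print(now()[2]['moment'])"
```

```text
time_s: 12.9
ee_pos: [0.6203, 0.0484, 0.0815]
tool_rot: [-0.007, 2.478, -0.001]
contact_force: [-0.0, -0.3, -3.9]
opening: 0.0457
gripper_force: 60.0
q [-0.0083 -0.2248  2.2517  0.0145  0.4512 -1.5955] tcp [0.6203 0.0484 0.0815] head 0.10996757836839768 tilt 38.017706894260996 yz -0.0022113422150380996 grasp [0.6086 0.0484 0.0965] F [-0.0231 -0.3038 -3.9161] open 0.045689728200548944 t 12.9
[-0.0149  0.7118  0.0245]
time_s: 13.4
ee_pos: [0.6209, 0.0486, 0.0762]
tool_rot: [-0.007, 2.477, -0.001]
contact_force: [-0.4, 1.7, -2.0]
opening: 0.0456
gripper_force: 60.0
q [-0.0081 -0.2124  2.2534  0.0151  0.4357 -1.5961] tcp [0.6209 0.0486 0.0762] head 0.12673683112121834 tilt 38.097450074867616 yz -0.0021145480675710316 grasp [0.6092 0.0485 0.0912] F [-0.3535  1.6654 -1.9741] open 0.0456040058904865 t 13.4
[-0.0034  0.6056  0.0236]
```

```bash
python3 -m inch '[[0.0025,0,0.0032,0,0,0,0.3],[0.0025,0,0.0032,0,0,0,0.3],[0,0,0,0,0,0,0.3]]'; python3 -c "
from h import *
ang();print(now()[2]['moment'])"
```

```text
time_s: 13.78
ee_pos: [0.6209, 0.0491, 0.0719]
tool_rot: [-0.007, 2.477, 0.001]
contact_force: [3.8, 5.6, -4.7]
opening: 0.0451
gripper_force: 60.0
q [-0.0074 -0.2033  2.2551  0.0163  0.4249 -1.5964] tcp [0.6209 0.0491 0.0719] head 0.19742327813336719 tilt 38.099882421493184 yz -0.0013980909212964914 grasp [0.6091 0.0491 0.0869] F [ 3.7898  5.601  -4.7119] open 0.04511051482210068 t 13.775
[0.9342 0.1734 0.6792]
```

The bottom is already about 5.7 mm below the pin's top, so the notches have slipped over it. Relieve the side force and go home.

```bash
python3 -m inch '[[-0.001,0.002,0.0008,0,0,0,0.3],[0.0025,0,0.0032,0,0,0,0.3],[0.0025,0,0.0032,0,0,0,0.3],[0,0,0,0,0,0,0.3]]'; python3 -c "
from h import *
ang();print(now()[2]['moment'])"
```

```text
time_s: 14.28
ee_pos: [0.6214, 0.0494, 0.0678]
tool_rot: [-0.007, 2.477, -0.001]
contact_force: [2.6, 0.5, -3.5]
opening: 0.0454
gripper_force: 60.0
q [-0.0058 -0.1921  2.2545  0.0119  0.4147 -1.5913] tcp [0.6214 0.0494 0.0678] head 0.1154631001482484 tilt 38.077659246167435 yz -0.002135370234388624 grasp [0.6097 0.0494 0.0827] F [ 2.5723  0.5321 -3.4649] open 0.04535300405675015 t 14.275
[0.1271 0.1472 0.1893]
```

```bash
python3 -m inch '[[0.0019,0.0004,0.0037,0,0,0,0.3],[0.0018,0,0.0023,0,0,0,0.3],[0,0,0,0,0,0,0.3]]'; python3 -c "
from h import *
ang();print(now()[2]['moment'])"
```

```text
time_s: 14.65
ee_pos: [0.6219, 0.0495, 0.0646]
tool_rot: [-0.007, 2.477, -0.001]
contact_force: [-3.0, -2.3, 3.2]
opening: 0.0456
gripper_force: 60.0
q [-0.0055 -0.1836  2.2543  0.0112  0.4061 -1.5904] tcp [0.6219 0.0495 0.0646] head 0.09869658652051051 tilt 38.09349372124202 yz -0.002254734612330372 grasp [0.6102 0.0495 0.0796] F [-2.9503 -2.2952  3.1733] open 0.04564698502170162 t 14.65
[-0.2333  0.3924 -0.1257]
```

Contact: the grasp height is 0.0796 against 0.0794 expected when fully home (pickup height 0.0344 plus 0.045). Press 1 mm to confirm that it's hard down.

```bash
python3 -m inch '[[0.0012,0,0.0016,0,0,0,0.3],[0,0,0,0,0,0,0.3]]'; python3 -c "
from h import *
ang()"
```

```text
time_s: 14.9
ee_pos: [0.6223, 0.0495, 0.0646]
tool_rot: [-0.007, 2.476, -0.001]
contact_force: [-15.1, -3.4, 16.0]
opening: 0.0451
gripper_force: 60.0
q [-0.0054 -0.1828  2.2541  0.0112  0.4045 -1.5905] tcp [0.6223 0.0495 0.0646] head 0.10018757415231644 tilt 38.14553376468793 yz -0.00234305233000821 grasp [0.6105 0.0495 0.0795] F [-15.1177  -3.4433  16.0262] open 0.04510146650033269 t 14.9
```

Hard home. Unload, release, and back out.

```bash
python3 -m inch '[[0.0006,0,-0.0028,0,0,0,0.3],[0,0,0,0,0,0,0.5],[0,0,0,0,0,0,0.6],[0,0,0,0,0,0,0.75],[0,0,0,0,0,0,0.75],[0,0,0,0,0,0,0.75]]' 10; python3 -c "
from h import *
ang()"
```

```text
time_s: 15.65
ee_pos: [0.6206, 0.0498, 0.0642]
tool_rot: [-0.007, 2.477, -0.0]
contact_force: [-0.1, 0.0, 0.4]
opening: 0.0695
gripper_force: 0.0
q [-0.0051 -0.1866  2.2574  0.0115  0.4065 -1.5904] tcp [0.6206 0.0498 0.0642] head 0.13175341370472415 tilt 38.06475218742798 yz -0.002044004552190788 grasp [0.6089 0.0497 0.0792] F [-0.1429  0.0459  0.3807] open 0.06952908661384548 t 15.65
```

```bash
python3 -m inch '[[0,0,-0.03,0,0,0,0.75],[0,0,-0.06,0,0,0,0.75],[0,0,-0.07,0,0,0,0.75],[0,0,-0.07,0,0,0,0.75],[0,0,0,0,0,0,0.75],[0,0,0,0,0,0,0.75]]'; python3 - <<'E'
from h import *
ang()
si=manip.snapshot('side')[:,:,::-1];w=manip.snapshot('wrist')[:,:,::-1];cw=manip.camera_params('wrist');cs=manip.camera_params('side')
O=[.6085,.049,.045];u=proj(cs,O).astype(int);v=proj(cw,O).astype(int);print(u,v,'top pred if home, side',proj(cs,[.6085,.049,.09]))
cv2.imwrite('pics/f.png',np.hstack([cv2.resize(si,(400,300)),cv2.resize(crop(si,u[0]-50,u[1]-50,100,75,4),(400,300))]))
v0=max(v[1]-80,0);u0=min(max(v[0]-80,0),480)
b=np.hstack([cv2.resize(w,(400,300)),cv2.resize(w[v0:v0+120,u0:u0+160],(400,300),interpolation=cv2.INTER_CUBIC)])
cv2.imwrite('pics/f.png',np.vstack([cv2.imread('pics/f.png'),b]))
E
```

```text
time_s: 16.4
ee_pos: [0.5499, 0.0495, 0.1545]
tool_rot: [-0.007, 2.477, -0.001]
contact_force: [-0.5, 0.2, 0.7]
opening: 0.0695
gripper_force: 0.0
q [-0.0068 -0.6202  2.3846  0.0085  0.7125 -1.5876] tcp [0.5499 0.0495 0.1545] head 0.12234754144882116 tilt 38.08591588518649 yz -0.002073611053541669 grasp [0.5381 0.0495 0.1694] F [-0.4547  0.2497  0.7237] open 0.06947613685418692 t 16.4
[333 278] [319 218] top pred if home, side [334.023  260.8909]
```

View pics/f.png

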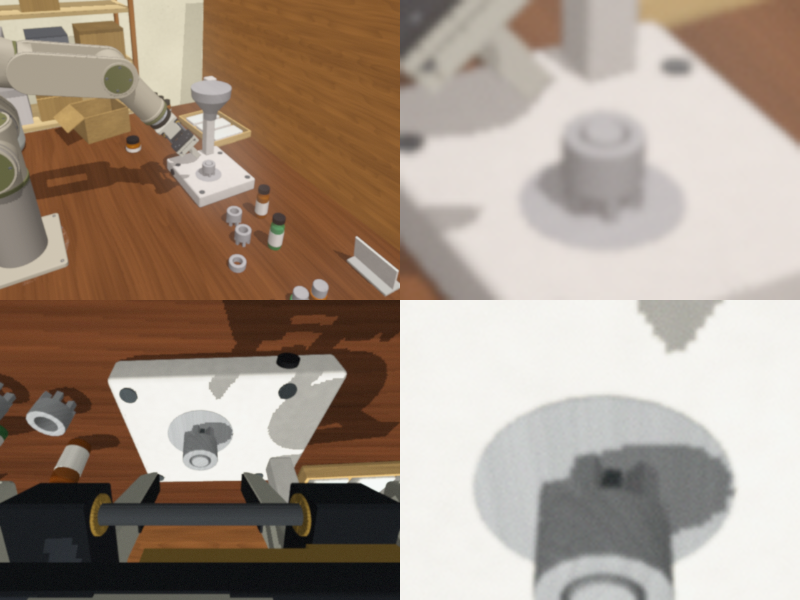

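The sleeve stands flush on the deck. The dark pin end sits in the notch (crop at about (612,478)), and the spindle top is level with the rim. The gripper is clear and the bystanders have not moved. Handing in.

```bash
python3 -c "
from plant import manip
print(manip.sign_off())"
```

```text
the job is handed in; nothing more can be done
None
```

The drive sleeve is on the spindle with its notches over the cross pin and stands fully home on the deck; I let go, backed the gripper clear, left the collar, bottles and jar untouched, and handed the job in at about 16.5 s.

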